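# Clamp a tube block into the dry block heater

### The job

Take the aluminium tube block with the twelve small holes out of its stand and fit it upright in the seat of the dry block heater, lengthwise between the pressure plate and the heated rear wall. The stand covers the block's long sides and the heater covers its ends, so on the way set it down upright on the bench, let go and take it again by its long sides. Once it sits flat in the seat and is let go, turn the bar knob sunk in the well in front of the seat clockwise right up to its stop, so that the sprung plate presses the block against the heated wall; leave the other block in the stand and knock over none of the beaker, vial and dropper bottle.

Things in the scene. Friction and masses are not known exactly. Their poses are not given: they have to be found in the camera images.
- block_small_holes: The block to fit: plain aluminium, 66 mm long (its x) x 46 wide (y) x 50 high (z), about 0.33 kg, with TWELVE small holes (10.5 mm, 4 x 3) in its top. Origin: centre of its underside. Half a turn makes no difference. It starts in one of the stand's two bays, loose.
- block_large_holes: The other block, to be left in the stand: same material, size and origin, but with SIX large holes (16.5 mm, 3 x 2).
- stand: Fixed grey stand, 130 (its x) x 58 mm (y); origin: centre of its underside. Bays at x = -29 and +29 mm, floors 8 mm high, 49 mm wide between walls 56 mm long in y and 57 mm high. The blocks stand in it with their length along the stand's y: the walls cover their long sides up to 1 mm below the top; their ends stick out 4 mm and can be gripped from above. Which block is in which bay varies.
- heater: Fixed cream heater, 227 long (its x, front to rear) x 116 mm (y). Origin: on the bench under the seat's centre. Front deck with the knob well x = -143 to -63 mm, top 82 mm above the bench; then pressure plate, seat, heated wall (face at x = +37.5 mm, top 84 mm), rear housing to x = +83.5 mm (top 88 mm). A tall incubator stands close behind; its nearest corner is at about world x 0.59, y -0.15.
- heater_seat (a point): Centre of the seat's floor, 34 mm above the bench; axes as the heater's. The block rests here, length along x. Rails 5 mm high and 4 mm thick have their inner faces at y = +-26 mm: the block has 3 mm play each side, and fingers on its long sides keep their tips 8 mm above the floor. Beyond the rails the sides are open (30 mm above the bench). Pressed home, the block's centre is at x = +4.5 mm.
- press_plate: Aluminium pressure plate, 42 wide x 46 high x 8 mm thick, top 83 mm above the bench; origin at seat floor height, 4 mm on the knob side of its face. The knob drives it 5 mm to the rear per rad, through springs (5 N preload, 2.5 N/mm). Gap from its face to the wall: 75 mm at knob 0; at the stop 63 mm if empty, so it presses a 66 mm block with about 12 N and pushes it home.
- clamp_knob (a joint): Angle of the clamp knob, rad: 0 fully open, 2.4 at its stop (tight); grows clockwise seen from above. Starts between 0 and 0.5. Stays where it is left; friction 0.11 N m, near the stop about 0.2 N m is needed. The plate meets the block at about 1.8. It takes more than one grasp.
- knob_grip (a point): On the knob's vertical axis at grip height, 64 mm above the bench, at heater x = -103 mm, y = 0. Turns with the knob: x along the bar (-x is the end with the white line, which points to heater -x at joint 0), z up. Black bar 36 x 12 mm, 54 to 72 mm above the bench, on a 40 mm disc 6 mm thick, in a round well 64 mm wide and 34 deep (floor 48, rim 82 mm above the bench). Grip across the 12 mm.
- beaker: Glass beaker, 69 mm across, 82 mm high, loose on the bench behind the gap between stand and heater; origin: centre of its underside, z up. The bench in front of it, about 0.12 m deep, is free to set the block down.
- vial: Glass vial with dark stopper, 33 mm across, 58 mm high, loose between stand and beaker, towards the rear; origin: centre of its underside, z up.
- dropper: Dropper bottle with a pointed cap, 27 mm across, 74 mm high, loose beside the heater's rear, to its right; origin: centre of its underside, z up.
There are look-alikes about, which are no part of the job. Leave any black look-alike of the beaker alone.

How it is judged (in metres and radians):
On the way, in this order (a step that is already met when the one before it is completed fails the run):
1. the block with the small holes stands upright on the bench, let go (height (world z) of block_small_holes between -0.004 and 0.004 m and angle between block_small_holes's own z axis and vertical below 0.1 rad and contact force between the fingers and block_small_holes below 0.2 N), for 0.2 s.
2. the block sits flat in the heater's seat, let go (z of block_small_holes in the frame of heater_seat between -0.003 and 0.004 m and y of block_small_holes in the frame of heater_seat between -0.005 and 0.005 m and angle between the x axis of block_small_holes and the x axis of heater, either way round below 0.09 rad and angle between block_small_holes's own z axis and vertical below 0.06 rad and contact force between the fingers and block_small_holes below 0.2 N), for 0.2 s.
At the end, for the whole second after the job is handed in: Small-hole block released, flat in the seat (4 mm in height, 5 mm off centre line, 5 deg), pressed against the heated wall by more than 6 N, knob within 0.2 rad of its stop; large-hole block still upright in its bay (12 mm); beaker, vial and dropper bottle upright (all of step 2 and x of block_small_holes in the frame of heater_seat between 0.001 and 0.008 m and value of joint clamp_knob above 2.2 rad and contact force between block_small_holes and press_plate above 6 N and linear speed of block_small_holes below 0.02 m/s and distance of block_large_holes from where it was at the start of the episode below 0.012 m and angle between each of block_large_holes, beaker, vial, dropper's own z axis and vertical below 0.4 rad); the robot touches nothing.
It fails at once if the small-hole block is tipped over (angle between block_small_holes's own z axis and vertical above 0.8 rad).
It fails at once if the large-hole block is taken out of its bay (distance of block_large_holes from where it was at the start of the episode above 0.03 m).
It fails at once if beaker, vial or dropper bottle is knocked over (angle between any of beaker, vial, dropper's own z axis and vertical above 0.6 rad).
It also fails if it takes over 70 s, if anything falls off the work surface, if the arm or the gripper's body presses on something with over 40 N, if the wrist force passes 120 N, or if a joint passes its speed limit or range.

### The arm

A 6-joint arm with a two-finger parallel gripper is mounted at the origin on a cart in front of the work surface, level with it; the furniture and walls round the work are solid. World frame = base frame: x ahead of the robot, y to its left, z up, the work surface at z = 0. Lengths are in m, angles in degrees, forces in N, time in s.
With the tool pointing down it reaches from about 0.25 to 0.775 m from the base axis. Payload 4 kg.
Tool frame: the origin (TCP) lies midway between the tips of the shut fingers; the grasp point (between the pads) lies 19 mm behind it; z points along the fingers, y is the line along which they close (so a half turn about z gives the same grasp; the last joint's range is limited). The gripper opens to 94 mm and grips with 3 to 60 N. Pads are 16 mm wide; open, the fingers measure 119 mm over their backs; the gripper's body (75 mm by 177 mm) begins 78 mm behind the grasp point.
Start: joints at [-75.464, 4.996, 78.535, -0, 96.463, -5.907], TCP at [0.192, -0.515, 0.206] pointing down, gripper open.
Joint ranges: [-177.83, 177.83], [-43.37, 116.18], [15.69, 146.23], [-61.86, 241.86], [9.47, 152.12], [-147.06, 147.06]. Speed limits (degrees/s): [159.86, 159.86, 180, 180, 180, 180].

### API

Orientations are given as [roll, pitch, yaw] about the fixed x, y, z axes, in that order (R = Rz(yaw) Ry(pitch) Rx(roll)).
In Python, from plant import telemetry, eyes, manip gives the robot as it stands.
- The arm moves only by the tool drive_tool, never from a script. Its argument "plan" is text: rows parted by semicolons, each of 5 numbers parted by spaces: the closure, from 0 (fully open) to 1 (shut), then the shift along the tool's x, y, z in m, then the turn about the tool's z in rad. In form: jaw x y z spin; .... A call has 1 to 10 rows; each row is the pose to reach, as a shift and turn from the pose commanded when the call began, along the tool's axes at that moment; what a row does not reach only later rows make up. A row lasts 1/12 s, in which the tool goes at most 41.7 mm and 7.16 degrees, less where a joint would pass 70% of its speed; a pose out of reach is approached as far as the arm can. A call with a gripper value outside its range is refused whole. The fingers move at their own pace and stop on an object; "force" is the grip in N (left out, the last holds). Time passes only in rows, so rows that repeat a pose let the fingers close. It gives the time, the measured TCP pose, the force, the opening and the grip force at its end, in the units of the state.
- telemetry.read_state(): the state, without advancing time (a new reading comes with each control period).
- eyes.get_image(name): name is "side" or "top" or "wrist"; returns a dict with "img" (480x640x3 uint8, blue, green, red), "depth" (480x640 float32, m along the optical axis (not along the pixel's ray), 0 where there is no reading), "K" (3x3 intrinsics, pixels), "extrinsics" (4x4, takes a point from camera to world coordinates). Camera axes: x right, y down, z forward; pixel columns grow to the right and rows downward; lengths in m; the calibration is good to about 2 mm. A picture is of the moment at which its call begins.
- manip.close_job(): hands the job in; it is judged then, once.
The state is a dict: "time": time; "joint_pos": joint angles; "dq": joint speeds; "joint_efforts": joint torques, N m; "eef_pos": TCP position; "eef_rot": TCP orientation; "force": force on the tool from outside, world axes, zero at the start; "torque": the same for the moment, N m; "opening": finger opening in m; "gripper_force": force on a finger pad.
Only numpy, scipy, OpenCV 4.12 (cv2) and the standard library are available. Lean on these libraries where they do the work, as an engineer would, in place of code of your own. Each camera call takes 0.05 s, during which the arm holds its last target. There are 200 camera calls.

## Working session

There is one attempt and no reset: what is moved stays moved. The work goes in short steps, Python scripts to look and compute and a tool call to move; the robot and the scene stay as the last step left them, time stands still between calls to the robot, and variables do not carry over. Pictures are saved under pics/ and viewed, at most 10 in all, crops included, and the job is handed in when it is done.

Besides the shell and the picture viewer there is one more tool, called after "Request:" as a command line: name --argument value ..., lists and objects as JSON in quotes. drive_tool: Moves the arm, as the interface text tells. Its arguments: {"type":"object","properties":{"plan":{"type":"string"},"force":{"type":"number"}},"required":["plan"]}

```bash
mkdir -p pics; cat > h.py <<'E'
import numpy as np, cv2
from plant import telemetry, eyes, manip
def grab(n):
    d=eyes.get_image(n); np.savez('pics/%s.npz'%n,**d); return d
def load(n): return np.load('pics/%s.npz'%n)
def px(d,u,v,z=None):
    """pixel->world; with z: intersect the plane at height z, else by depth"""
    K,E=d['K'],d['extrinsics']
    r=E[:3,:3]@np.linalg.solve(K,[u,v,1.]); o=E[:3,3]
    if z is None: t=np.median(d['depth'][int(v)-1:int(v)+2,int(u)-1:int(u)+2])
    else: t=(z-o[2])/r[2]
    return o+t*r
E
python3 - <<'E'
from h import *
for n in ['top','side']:
    d=grab(n); cv2.imwrite('pics/%s0.png'%n,d['img'])
    print(n,d['extrinsics'].round(3).tolist())
s=telemetry.read_state(); print(s['time'],s['eef_pos'],s['eef_rot'],s['opening'])
E
```

```text
top [[-0.004, -0.983, 0.185, 0.346], [-0.999, 0.01, 0.035, -0.19], [-0.036, -0.184, -0.982, 0.973], [0.0, 0.0, 0.0, 1.0]]
side [[-0.717, -0.393, 0.576, -0.288], [-0.697, 0.426, -0.577, 0.66], [-0.018, -0.815, -0.579, 0.915], [0.0, 0.0, 0.0, 1.0]]
0.1 [ 0.19195219 -0.51489097  0.2044186 ] [-1.79885767e+02 -1.12266944e-02  2.04412725e+01] 0.09418619776157701
```

View pics/top0.png

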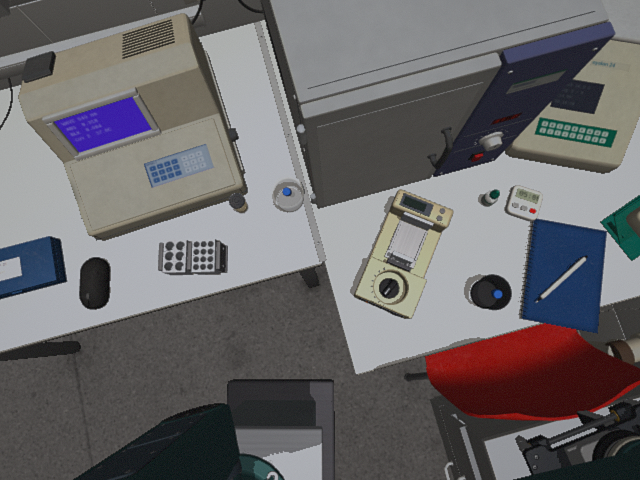

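View pics/side0.png

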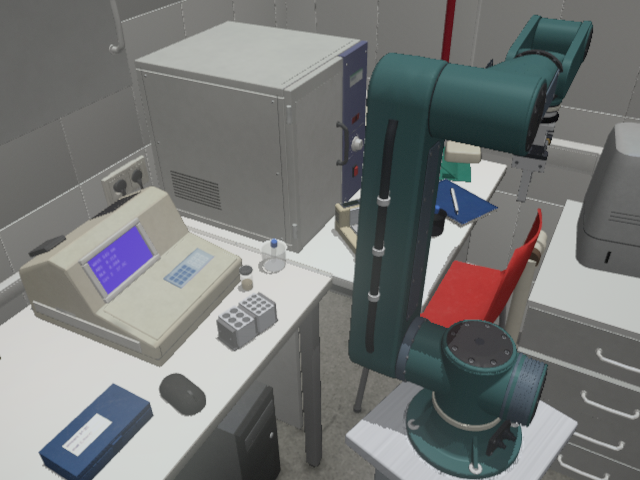

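The top view shows the stand at (192,257): six large holes in the left bay and twelve small holes in the right bay (~(207,257)). The heater is at (405,255) with its knob at (391,288), the clear beaker at (288,195), the vial at (238,202) and the dropper at (490,198). Candidates for the block are the small-hole one (207,257), the large-hole one (175,257) and the heater's own seat (408,243). For the beaker they are the clear one (288,195) and the black look-alike (490,291). Next is a close crop.

```bash
python3 - <<'E'
from h import *
d=load('top'); im=d['img']
a=cv2.resize(im[225:290,145:240],None,fx=6,fy=6,interpolation=cv2.INTER_CUBIC) # 570x390
b=cv2.resize(im[180:325,345:460],None,fx=4,fy=4,interpolation=cv2.INTER_CUBIC) # 460x580
cv2.imwrite('pics/a.png',a); cv2.imwrite('pics/b.png',b)
for n,u,v,z in [('beaker',288,195,.0),('vial top',238,202,.058),('dropper',491,198,.07),('block',207,257,.058),('large',175,257,.058),('knob',391,288,.072)]: print(n,px(d,u,v,z).round(3),px(d,u,v).round(3))
E
```

```text
beaker [ 0.625 -0.09   0.   ] [ 0.604 -0.097  0.074]
vial top [0.595 0.006 0.058] [0.596 0.006 0.057]
dropper [ 0.593 -0.497  0.07 ] [ 0.6   -0.505  0.046]
block [0.483 0.065 0.058] [0.483 0.065 0.057]
large [0.484 0.129 0.058] [0.484 0.129 0.059]
knob [ 0.418 -0.296  0.072] [ 0.418 -0.296  0.072]
```

View pics/a.png

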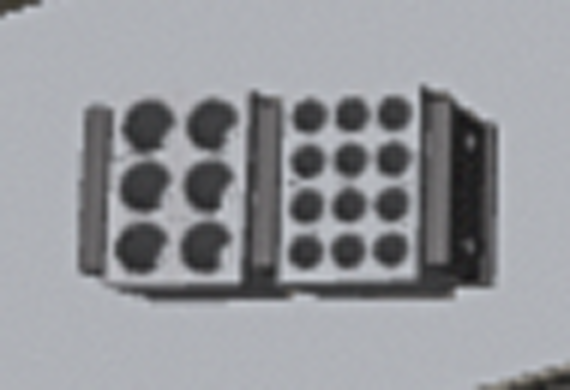

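View pics/b.png

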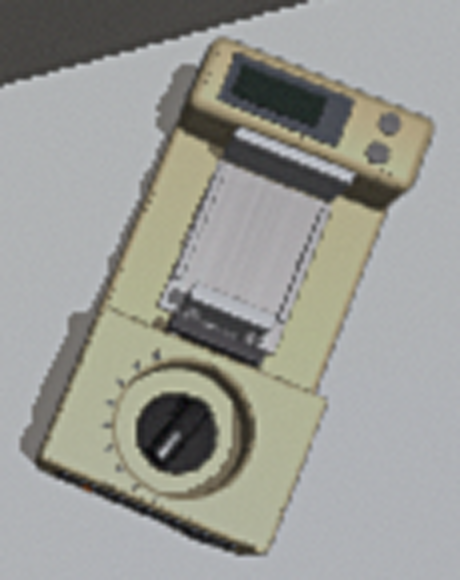

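The crop confirms twelve holes (4x3) in the right bay, with corner holes at crop (310,116), (395,114), (391,249), (305,250). The heater crop shows the well rim centred at about (182,429), deck corners at (38,463), (268,553) and (327,400), and the white line pointing to the lower left.

```bash
python3 - <<'E'
from h import *
d=load('top')
A=lambda p,z:px(d,145+p[0]/6-.42,225+p[1]/6-.42,z)
B=lambda p,z:px(d,345+p[0]/4-.38,180+p[1]/4-.38,z)
ang=lambda v:np.degrees(np.arctan2(v[1],v[0])).round(1)
h=[A(p,.058) for p in [(310,116),(395,114),(391,249),(305,250)]]
print('block',np.mean(h,0).round(4),'len ang',ang(h[0]-h[3]),ang(h[1]-h[2]),'wid',ang(h[0]-h[1])-90)
c=B((182,429),.082);print('well',c.round(4))
fl,fr,rr,rl=[B(p,.082) for p in [(38,463),(268,553),(327,400),(105,310)]]
print('deck',ang(fl-fr)-90,ang(rr-fr),ang(rl-fl),'side',ang(B((327,400),.082)-B((268,553),.082)))
hl,hr=B((222,40),.088),B((435,120),.088);print('rear',ang(hl-hr)-90)
print('floor mid',B((253,240),.034).round(3),'white',ang(B((160,458),.072)-B((182,432),.072)))
for u,v in [(322,262),(280,274),(240,286),(313,205),(400,195),(490,180),(354,372),(300,245)]: print((u,v),px(d,u,v,0).round(3),px(d,u,v).round(3))
E
```

```text
block [0.4874 0.0732 0.058 ] len ang 0.4 0.6 wid 0.7999999999999972
well [ 0.4194 -0.293   0.082 ]
deck -21.700000000000003 -23.2 -24.6 side -23.2
rear -22.400000000000006
floor mid [ 0.519 -0.337  0.034] white 138.6
(322, 262) [ 0.479 -0.162  0.   ] [ 0.481 -0.162 -0.016]
(280, 274) [ 0.455 -0.074  0.   ] [ 0.455 -0.074 -0.002]
(240, 286) [0.43  0.009 0.   ] [ 0.43   0.01  -0.004]
(313, 205) [ 0.602 -0.144  0.   ] [ 0.602 -0.144 -0.   ]
(400, 195) [ 0.622 -0.33   0.   ] [ 0.597 -0.317  0.086]
(490, 180) [ 0.652 -0.522  0.   ] [ 0.652 -0.522 -0.   ]
(354, 372) [ 0.257 -0.225  0.   ] [ 0.188 -0.253 -0.748]
(300, 245) [ 0.516 -0.116  0.   ] [ 0.515 -0.116  0.001]
```

Request:
drive_tool --plan "0 .482 -.448 0 -1.225; 0 .482 -.448 0 -1.225; 0 .482 -.448 0 -1.225; 0 .482 -.448 0 -1.225; 0 .482 -.448 0 -1.225; 0 .482 -.448 0 -1.225; 0 .482 -.448 0 -1.225; 0 .482 -.448 0 -1.225; 0 .482 -.448 0 -1.225; 0 .482 -.448 0 -1.225"

```text
time: 0.93
eef_pos: [0.3791, -0.1409, 0.2052]
eef_rot: [180.0, 0.0, 90.9]
force: [0.9, 0.1, -0.5]
opening: 0.094
gripper_force: 0.0
```

Request:
drive_tool --plan "0 .21 .11 .055 0; 0 .21 .11 .055 0; 0 .21 .11 .055 0; 0 .21 .11 .055 0; 0 .21 .11 .055 0; 0 .21 .11 .055 0; 0 .21 .11 .055 0; 0 .21 .11 .055 0; 0 .21 .11 .055 0; 0 .21 .11 .055 0"

```text
time: 1.77
eef_pos: [0.4865, 0.067, 0.1508]
eef_rot: [180.0, 0.0, 90.5]
force: [-0.9, -0.0, -1.0]
opening: 0.0943
gripper_force: 0.0
```

```bash
python3 - <<'E'
from h import *
d=grab('wrist'); s=telemetry.read_state(); print(s['time'],s['eef_pos'].round(4),s['eef_rot'].round(2),d['extrinsics'][:3,3])
cv2.imwrite('pics/w1.png',d['img'])
E
```

```text
1.8167 [0.4866 0.0669 0.151 ] [1.7995e+02 3.0000e-02 9.0510e+01] [0.48562544 0.1322536  0.33010656]
```

View pics/w1.png

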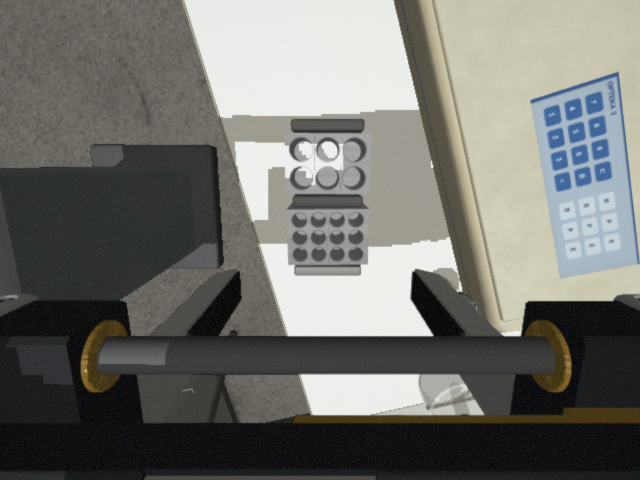

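The wrist view shows the small-hole block below the large one, with corner holes at about (300,220), (356,219), (356,255), (300,255).

```bash
python3 - <<'E'
from h import *
d=load('wrist')
p=[px(d,*q,.058) for q in [(300,220),(356,219),(356,255),(300,255)]]
for q in p: print(q.round(4))
print(np.mean(p,0).round(4))
E
```

```text
[0.466 0.088 0.058]
[0.5109 0.0892 0.058 ]
[0.5118 0.0594 0.058 ]
[0.4658 0.059  0.058 ]
[0.4886 0.0739 0.058 ]
```

Request:
drive_tool --plan "0 .007 .0017 .04 0; 0 .007 .0017 .075 0; 0 .007 .0017 .1 0; 0 .007 .0017 .118 0; 0 .007 .0017 .126 0; 0 .007 .0017 .126 0; 0.6 .007 .0017 .126 0; 0.6 .007 .0017 .126 0; 0.6 .007 .0017 .126 0; 0.6 .007 .0017 .126 0" --force 30

```text
time: 2.65
eef_pos: [0.4895, 0.0752, 0.0261]
eef_rot: [179.8, 0.0, 90.6]
force: [-0.4, -0.4, 0.7]
opening: 0.0706
gripper_force: 0.0
```

Request:
drive_tool --plan "0.6 0 0 0 0; 0.6 0 0 0 0; 0.6 0 0 0 0; 0.6 0 0 -.005 0; 0.6 0 0 -.01 0; .6 0 0 -.02 0; .6 0 0 -.03 0; .6 0 0 -.04 0; .6 0 0 -.055 0; .6 0 0 -.07 0"

```text
time: 3.48
eef_pos: [0.4883, 0.0752, 0.0956]
eef_rot: [180.0, 0.0, 90.6]
force: [0.4, -0.9, -2.5]
opening: 0.0662
gripper_force: 30.0
```

Request:
drive_tool --plan ".6 -.035 .003 -.005 .1; .6 -.075 .007 -.005 .2; .6 -.11 .01 0 .3; .6 -.125 .012 .01 .407; .6 -.125 .012 .035 .407; .6 -.125 .012 .055 .407; .6 -.125 .012 .068 .407; .6 -.125 .012 .074 .407; .6 -.125 .012 .076 .407; .6 -.125 .012 .076 .407"

```text
time: 4.32
eef_pos: [0.502, -0.0496, 0.019]
eef_rot: [180.0, -0.0, 67.3]
force: [0.0, 0.3, -3.9]
opening: 0.0659
gripper_force: 30.0
```

```bash
python3 - <<'E'
from h import *
d=grab('top'); cv2.imwrite('pics/top1.png',cv2.resize(d['img'][150:330,130:370],None,fx=3,fy=3))
s=telemetry.read_state(); print(s['eef_pos'].round(4),s['eef_rot'].round(2),s['force'])
E
```

```text
[ 0.5025 -0.0497  0.0196] [ 1.7989e+02 -1.0000e-02  6.7330e+01] [-0.16560609 -0.31684585 -2.19297608]
```

View pics/top1.png

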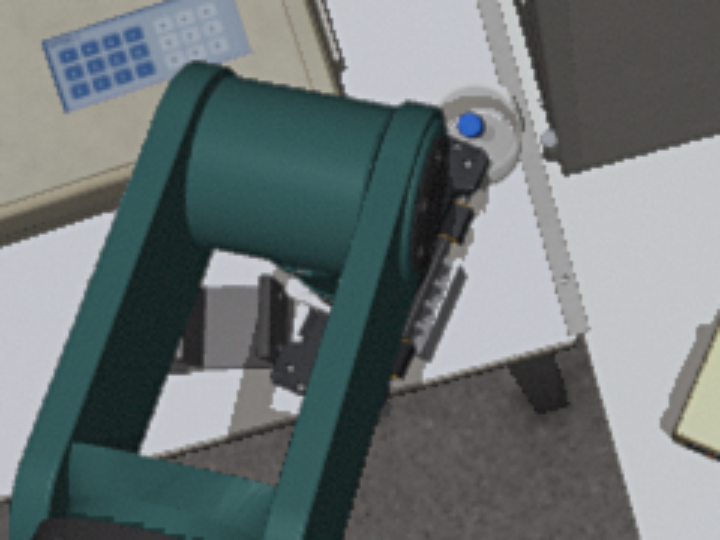

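The arm hides most of the block, but the visible part (crop (440,310)) stands clear of the beaker (475,130) and the bench edge. Next: lower the last 2 mm, release, rise, and turn 90°.

Request:
drive_tool --plan ".6 0 0 .001 0; .6 0 0 .002 0; .6 0 0 .002 0; 0.1 0 0 .002 0; 0.1 0 0 .002 0; 0.1 0 0 .002 0; .1 0 0 .002 0; .1 0 0 .002 0; .1 0 0 .002 0; .1 0 0 .002 0"

```text
time: 5.2
eef_pos: [0.5017, -0.0497, 0.0165]
eef_rot: [-180.0, 0.0, 67.3]
force: [-0.8, 0.2, -0.3]
opening: 0.085
gripper_force: 0.0
```

Request:
drive_tool --plan "0 0 0 -.02 0; 0 0 0 -.05 0; 0 0 0 -.08 0; 0 0 0 -.11 0; 0 0 0 -.13 0; 0 0 0 -.13 .3; 0 0 0 -.13 .6; 0 0 0 -.13 .9; 0 0 0 -.13 1.2; 0 0 0 -.13 1.571"

```text
time: 6.03
eef_pos: [0.5016, -0.0496, 0.1464]
eef_rot: [180.0, 0.0, 31.1]
force: [0.7, -0.3, 0.1]
opening: 0.0941
gripper_force: 0.0
```

Request:
drive_tool --plan "0 0 0 0 1.05; 0 0 0 0 1.05; 0 0 0 0 1.05; 0 0 0 0 1.05; 0 0 0 0 1.05; 0 0 0 0 1.05; 0 0 0 0 1.05; 0 0 0 0 1.05; 0 0 0 0 1.05"

```text
time: 6.78
eef_pos: [0.5016, -0.0497, 0.1464]
eef_rot: [180.0, 0.0, -28.9]
force: [0.5, 0.5, 0.3]
opening: 0.094
gripper_force: 0.0
```

```bash
python3 - <<'E'
from h import *
d=grab('wrist'); cv2.imwrite('pics/w2.png',d['img'])
s=telemetry.read_state(); print(s['time'],s['eef_pos'].round(4),s['eef_rot'].round(2),s['joint_pos'])
E
```

```text
6.8333 [ 0.5016 -0.0496  0.1463] [ 1.7999e+02  1.0000e-02 -2.8910e+01] [-1.20946738e+01  2.46966868e-01  9.02023918e+01 -6.81062346e-03
  8.95660974e+01  1.06814872e+02]
```

View pics/w2.png

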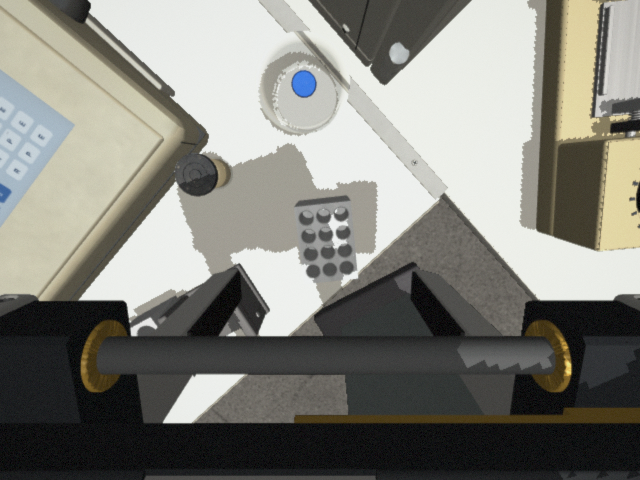

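The block stands upright on the bench, with corner holes at (306,217), (340,214), (347,268), (313,271). The beaker (303,85) and vial (200,175) are untouched.

```bash
python3 - <<'E'
from h import *
d=load('wrist')
p=[px(d,*q,.050) for q in [(306,217),(340,214),(347,268),(313,271)]]
print(np.mean(p,0).round(4))
ang=lambda v:np.degrees(np.arctan2(v[1],v[0])).round(1)
print(ang(p[0]-p[3]),ang(p[1]-p[2]),ang(p[0]-p[1])-90)
c=np.mean(p,0)[:2]; t=telemetry.read_state()['eef_pos'][:2]; y=np.radians(-28.9)
print(np.array([[np.cos(y),np.sin(y)],[np.sin(y),-np.cos(y)]])@(c-t))
E
```

```text
[ 0.5027 -0.0509  0.05  ]
-22.4 -21.1 -23.900000000000006
[0.00159878 0.00058752]
```

Request:
drive_tool --plan "0 .0015 .0005 .03 -.108; 0 .0015 .0005 .065 -.108; 0 .0015 .0005 .095 -.108; 0 .0015 .0005 .118 -.108; 0 .0015 .0005 .13 -.108; .8 .0015 .0005 .13 -.108; .8 .0015 .0005 .13 -.108; .8 .0015 .0005 .13 -.108; .8 .0015 .0005 .13 -.108; .8 .0015 .0005 .13 -.108" --force 30

```text
time: 7.67
eef_pos: [0.504, -0.051, 0.0181]
eef_rot: [-180.0, -0.2, -22.5]
force: [-0.3, 0.2, -0.2]
opening: 0.0636
gripper_force: 0.0
```

Request:
drive_tool --plan ".8 0 0 0 0; .8 0 0 0 0; .8 0 0 0 0; .8 0 0 0 0; .8 0 0 -.005 0; .8 0 0 -.03 0; .8 0 0 -.06 0; .8 0 0 -.09 0; .8 0 0 -.12 0; .8 0 0 -.13 0"

```text
time: 8.5
eef_pos: [0.5048, -0.0511, 0.1512]
eef_rot: [-179.9, -0.4, -22.5]
force: [1.8, -0.2, -1.6]
opening: 0.0454
gripper_force: 30.0
```

Request:
drive_tool --plan ".8 0 .02 -.03 0; .8 .004 .055 -.05 0; .8 .008 .09 -.05 0; .8 .01 .125 -.05 0; .8 .012 .16 -.05 0; .8 .014 .195 -.05 0; .8 .014 .225 -.05 0; .8 .014 .245 -.05 0; .8 .014 .256 -.05 0; .8 .014 .256 -.05 0"

```text
time: 9.33
eef_pos: [0.4165, -0.294, 0.1948]
eef_rot: [-180.0, 0.2, -22.7]
force: [0.8, 0.3, -2.6]
opening: 0.0462
gripper_force: 30.0
```

```bash
python3 - <<'E'
from h import *
d=grab('wrist'); cv2.imwrite('pics/w3.png',d['img'])
s=telemetry.read_state(); print(s['time'],s['eef_pos'].round(4),s['eef_rot'].round(2),s['force'])
E
```

```text
9.3833 [ 0.4173 -0.2926  0.1952] [-1.7991e+02  1.2000e-01 -2.2560e+01] [-0.17621066  0.41996801 -3.52343645]
```

View pics/w3.png

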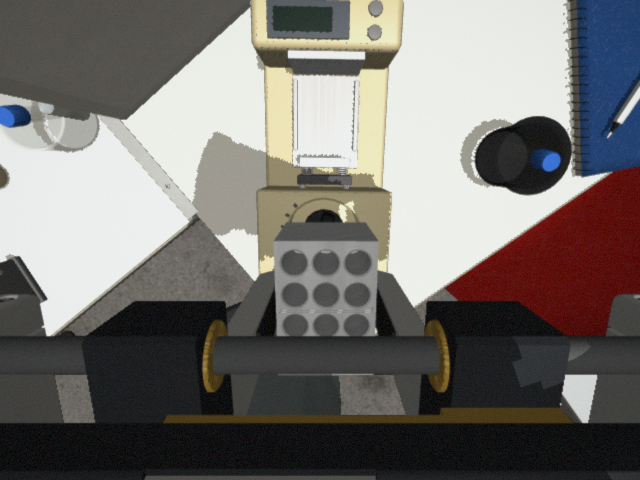

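```bash
python3 - <<'E'
from h import *
d=load('wrist'); cv2.imwrite('pics/w3c.png',cv2.resize(d['img'][40:210,245:405],None,fx=3.5,fy=3.5,interpolation=cv2.INTER_CUBIC))
# depth slices along image rows at the seat, as heights
for v in (100,120,140):
    print(v,[(u,round(float(px(d,u,v)[2]),3)) for u in range(262,392,4)])
print([(v,round(float(px(d,326,v)[2]),3)) for v in range(44,200,4)])
E
```

```text
100 [(262, 0.0), (266, 0.029), (270, 0.031), (274, 0.03), (278, 0.031), (282, 0.03), (286, 0.031), (290, 0.03), (294, 0.039), (298, 0.035), (302, 0.034), (306, 0.034), (310, 0.035), (314, 0.034), (318, 0.034), (322, 0.034), (326, 0.035), (330, 0.034), (334, 0.034), (338, 0.034), (342, 0.034), (346, 0.033), (350, 0.034), (354, 0.039), (358, 0.038), (362, 0.03), (366, 0.03), (370, 0.031), (374, 0.03), (378, 0.03), (382, 0.03), (386, 0.028), (390, 0.0)]
120 [(262, 0.0), (266, 0.029), (270, 0.03), (274, 0.03), (278, 0.03), (282, 0.031), (286, 0.03), (290, 0.03), (294, 0.039), (298, 0.034), (302, 0.034), (306, 0.034), (310, 0.035), (314, 0.034), (318, 0.034), (322, 0.034), (326, 0.034), (330, 0.034), (334, 0.034), (338, 0.034), (342, 0.035), (346, 0.035), (350, 0.034), (354, 0.038), (358, 0.034), (362, 0.03), (366, 0.03), (370, 0.03), (374, 0.03), (378, 0.03), (382, 0.03), (386, 0.001), (390, 0.0)]
140 [(262, -0.0), (266, 0.029), (270, 0.03), (274, 0.03), (278, 0.03), (282, 0.03), (286, 0.03), (290, 0.03), (294, 0.04), (298, 0.034), (302, 0.034), (306, 0.034), (310, 0.034), (314, 0.034), (318, 0.034), (322, 0.034), (326, 0.034), (330, 0.034), (334, 0.034), (338, 0.034), (342, 0.034), (346, 0.035), (350, 0.034), (354, 0.039), (358, 0.03), (362, 0.03), (366, 0.03), (370, 0.03), (374, 0.03), (378, 0.031), (382, 0.03), (386, -0.0), (390, -0.0)]
[(44, 0.085), (48, 0.084), (52, 0.084), (56, 0.084), (60, 0.081), (64, 0.07), (68, 0.057), (72, 0.045), (76, 0.033), (80, 0.033), (84, 0.034), (88, 0.034), (92, 0.035), (96, 0.034), (100, 0.035), (104, 0.034), (108, 0.034), (112, 0.034), (116, 0.034), (120, 0.034), (124, 0.034), (128, 0.034), (132, 0.034), (136, 0.034), (140, 0.034), (144, 0.034), (148, 0.034), (152, 0.034), (156, 0.034), (160, 0.083), (164, 0.083), (168, 0.03), (172, 0.03), (176, 0.071), (180, 0.071), (184, 0.071), (188, 0.058), (192, 0.081), (196, 0.082)]
```

View pics/w3c.png

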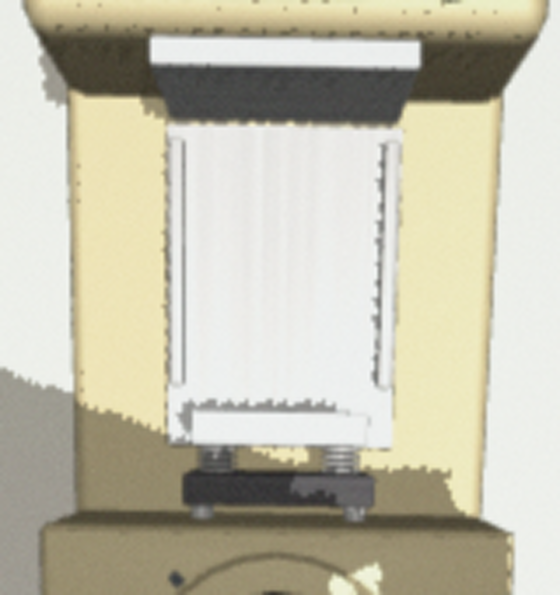

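The crop shows rails with inner top edges at left (185,140)–(183,383) and right (388,142)–(379,385). The wall's top front edge runs (152,66)–(420,70), the plate's top rear edge (192,410)–(367,415), and the deck's rear edge (42,525)–(513,533).

```bash
python3 - <<'E'
from h import *
d=load('wrist'); C=lambda p,z:px(d,245+p[0]/3.5-.36,40+p[1]/3.5-.36,z)[:2]
ang=lambda v:np.degrees(np.arctan2(v[1],v[0])).round(2)
l0,l1,r0,r1=[C(p,.039) for p in [(185,140),(183,383),(388,142),(379,385)]]
w=[C(p,.084) for p in [(152,66),(420,70)]]; k=[C(p,.082) for p in [(42,525),(513,533)]]; pl=[C(p,.083) for p in [(192,410),(367,415)]]
hs=[C(p,.030) for p in [(70,95),(80,510),(502,100),(480,515)]]
print('rails',ang(l0-l1),ang(r0-r1),'wall',ang(w[0]-w[1])-90,'deck',ang(k[0]-k[1])-90,'plate',ang(pl[0]-pl[1])-90,'house',ang(hs[0]-hs[1]),ang(hs[2]-hs[3]))
y=np.radians(-22.7); R=np.array([[np.cos(y),np.sin(y)],[-np.sin(y),np.cos(y)]])
for n,q in [('rl',l0),('rl',l1),('rr',r0),('rr',r1),('wall',w[0]),('wall',w[1]),('deck',k[0]),('deck',k[1]),('plate',pl[0]),('plate',pl[1]),('h',hs[0]),('h',hs[1]),('h',hs[2]),('h',hs[3])]: print(n,(R@q).round(4))
print('tcp',(R@telemetry.read_state()['eef_pos'][:2]).round(4))
# block corners? print yaw
E
```

```text
rails -24.26 -23.84 wall -23.480000000000004 deck -23.64 plate -24.269999999999996 house -23.5 -23.61
rl [ 0.6366 -0.0848]
rl [ 0.5762 -0.0831]
rr [ 0.6362 -0.1371]
rr [ 0.5757 -0.1359]
wall [ 0.6418 -0.0813]
wall [ 0.641  -0.1403]
deck [ 0.5415 -0.052 ]
deck [ 0.5396 -0.1657]
plate [ 0.5683 -0.0887]
plate [ 0.5672 -0.1299]
h [ 0.6495 -0.0541]
h [ 0.5418 -0.0526]
h [ 0.6483 -0.1676]
h [ 0.5404 -0.1659]
tcp [ 0.4979 -0.1089]
```

```bash
python3 - <<'E'
from h import *
d=load('wrist')
y=np.radians(-22.6); R=np.array([[np.cos(y),np.sin(y)],[-np.sin(y),np.cos(y)]])
t=np.array([.4173,-.2926])
z=.1952-.017+.05
for q in [(275,239),(377,239),(294,262),(357,262),(292,324),(359,324)]: print(q,(R@(px(d,*q,z)[:2]-t)).round(4),round(float(px(d,*q)[2]),4))
y=np.radians(-22.7); 
R=np.array([[np.cos(y),np.sin(y)],[-np.sin(y),np.cos(y)]])
a=np.array([.6046,-.1101]); print((R.T@a).round(4), 'in tool', (a-R@t).round(4))
E
```

```text
(275, 239) [0.0332 0.0204] 0.2229
(377, 239) [ 0.0332 -0.024 ] 0.0824
(294, 262) [0.0228 0.0124] 0.2068
(357, 262) [ 0.0228 -0.0155] 0.2066
(292, 324) [-0.007  0.014] 0.2158
(359, 324) [-0.007 -0.017] 0.2149
[ 0.5153 -0.3349] in tool [ 0.1067 -0.0012]
```

Request:
drive_tool --plan ".8 .03 0 0 .016; .8 .06 0 0 .016; .8 .085 0 0 .016; .8 .1 0 .02 .016; .8 .1065 0 .045 .016; .8 .1065 0 .065 .016; .8 .1065 0 .08 .016; .8 .1065 0 .085 .016; .8 .1065 0 .085 .016; .8 .1065 0 .085 .016"

```text
time: 10.22
eef_pos: [0.5169, -0.3324, 0.1119]
eef_rot: [-180.0, -0.0, -23.3]
force: [-0.2, 0.1, -2.0]
opening: 0.0459
gripper_force: 30.0
```

```bash
python3 - <<'E'
from h import *
s=telemetry.read_state(); print(s['time'],s['eef_pos'].round(4),s['eef_rot'].round(2),s['force'])
d=grab('side'); d=grab('wrist'); cv2.imwrite('pics/w4.png',d['img'][:300])
E
```

```text
10.2167 [ 0.5169 -0.3324  0.1119] [-1.7999e+02 -3.0000e-02 -2.3310e+01] [-0.18209921  0.08430478 -2.04739817]
```

```bash
python3 - <<'E'
from h import *
P=[]
for i in range(5):
    eyes.get_image('top'); P.append(telemetry.read_state()['eef_pos'])
P=np.array(P); print(P.round(4))
d=load('wrist'); w=grab('wrist'); print(w['extrinsics'].round(4).tolist())
# block and rear housing/wall lateral edges: horizontal depth scan, as heights
y=np.radians(-23.5); R=np.array([[np.cos(y),np.sin(y)],[-np.sin(y),np.cos(y)]]); t=P.mean(0)[:2]
for v in (200,150,120,90,60):
    hs=[px(w,u,v) for u in range(150,500)]
    print(v,[(150+i,(R@(hs[i][:2]-t)).round(3).tolist(),hs[i][2].round(3),hs[i+1][2].round(3)) for i in range(349) if abs(hs[i+1][2]-hs[i][2])>.012][:8])
E
```

```text
[[ 0.5173 -0.3337  0.1136]
 [ 0.5171 -0.3338  0.1135]
 [ 0.5169 -0.3338  0.1132]
 [ 0.5167 -0.3338  0.1129]
 [ 0.5166 -0.3337  0.1125]]
[[-0.3975, -0.8944, -0.2049, 0.576], [-0.9176, 0.3873, 0.0895, -0.3595], [-0.0006, 0.2236, -0.9747, 0.292], [0.0, 0.0, 0.0, 1.0]]
200 [(239, [0.035, 0.073], np.float64(0.001), np.float64(0.081)), (417, [0.043, -0.056], np.float64(0.081), np.float64(0.001))]
150 [(203, [0.075, 0.093], np.float64(0.023), np.float64(0.001)), (231, [0.076, 0.078], np.float64(0.001), np.float64(0.083)), (425, [0.073, -0.059], np.float64(0.082), np.float64(0.001))]
120 [(237, [0.097, 0.066], np.float64(0.024), np.float64(0.001))]
90 [(271, [0.117, 0.04], np.float64(0.023), np.float64(0.001))]
60 [(306, [0.138, 0.014], np.float64(0.022), np.float64(0.0))]
```

```bash
python3 - <<'E'
from h import *
w=load('wrist')
y=np.radians(-23.5); R=np.array([[np.cos(y),np.sin(y)],[-np.sin(y),np.cos(y)]]); t=np.array([.5166,-.3337])
for v in (190,180,170,160,150):
    z=np.array([px(w,u,v)[2] for u in range(200,460)])
    i=np.where(z>.06)[0]; a,b=200+i[0],200+i[-1]
    pa,pb=[R@(px(w,u,v,.085)[:2]-t) for u in (a,b)]; print(v,a,b,pa.round(4),pb.round(4),'mid',((pa+pb)/2).round(4))
for v in (250,265,280,300):
    z=np.array([px(w,u,v)[2] for u in range(240,420)]); print(v,z[::6].round(3).tolist())
E
```

```text
190 234 422 [0.0499 0.0549] [ 0.0501 -0.0575] mid [ 0.05   -0.0013]
180 233 423 [0.0558 0.0552] [ 0.056  -0.0577] mid [ 0.0559 -0.0013]
170 233 424 [0.0616 0.0548] [ 0.0618 -0.0579] mid [ 0.0617 -0.0016]
160 232 424 [0.0673 0.0551] [ 0.0675 -0.0576] mid [ 0.0674 -0.0012]
150 232 425 [0.073  0.0547] [ 0.0732 -0.0578] mid [ 0.0731 -0.0015]
250 [-0.0, -0.0, 0.0, 0.03, 0.03, 0.031, 0.146, 0.146, 0.146, 0.145, 0.145, 0.145, 0.146, 0.145, 0.145, 0.145, 0.145, 0.146, 0.145, 0.146, 0.145, 0.146, 0.146, 0.03, 0.03, 0.03, 0.03, -0.0, 0.0, 0.0]
265 [0.0, 0.0, 0.0, 0.029, 0.03, 0.03, 0.145, 0.143, 0.134, 0.129, 0.13, 0.141, 0.146, 0.133, 0.129, 0.131, 0.139, 0.145, 0.132, 0.13, 0.131, 0.137, 0.145, 0.03, 0.03, 0.03, 0.03, 0.0, -0.0, 0.0]
280 [-0.0, -0.0, 0.0, 0.132, 0.132, 0.131, 0.146, 0.146, 0.145, 0.146, 0.146, 0.146, 0.146, 0.145, 0.146, 0.146, 0.145, 0.145, 0.145, 0.146, 0.146, 0.146, 0.145, 0.131, 0.131, 0.131, 0.13, -0.0, 0.0, 0.0]
300 [-0.0, 0.157, 0.157, 0.157, 0.157, 0.154, 0.146, 0.145, 0.14, 0.137, 0.138, 0.144, 0.146, 0.14, 0.137, 0.138, 0.144, 0.145, 0.14, 0.136, 0.138, 0.143, 0.145, 0.151, 0.157, 0.157, 0.157, 0.157, 0.157, 0.0]
```

Request:
drive_tool --plan ".8 -.0008 0 .01 0.003; .8 -.0008 0 .022 .003; .8 -.0008 0 .034 .003; .8 -.0008 0 .044 .003; .8 -.0008 0 .051 .003; .8 -.0008 0 .055 .003; .8 -.0008 0 .058 .003; .8 -.0008 0 .059 .003; .8 -.0008 0 .059 .003; .8 -.0008 0 .059 .003"

```text
time: 11.45
eef_pos: [0.5159, -0.3334, 0.0532]
eef_rot: [180.0, -0.1, -23.6]
force: [1.2, -0.1, -3.0]
opening: 0.0458
gripper_force: 30.0
```

```bash
python3 - <<'E'
from h import *
for i in range(3):
    d=grab('wrist'); s=telemetry.read_state(); print(s['time'],s['eef_pos'].round(4),s['eef_rot'].round(2),s['force'].round(2))
z=[px(d,u,250)[2].round(4) for u in range(285,365,8)]; print(z)
E
```

```text
11.5 [ 0.516  -0.3334  0.0533] [ 1.7997e+02 -9.0000e-02 -2.3560e+01] [-0.21 -0.19 -2.59]
11.55 [ 0.5159 -0.3334  0.0533] [ 1.7997e+02 -9.0000e-02 -2.3560e+01] [-0.33 -0.38 -3.05]
11.6 [ 0.5159 -0.3334  0.0532] [ 1.7998e+02 -8.0000e-02 -2.3560e+01] [-0.46 -0.02 -2.46]
[np.float64(0.0868), np.float64(0.0852), np.float64(0.0862), np.float64(0.0861), np.float64(0.0864), np.float64(0.0853), np.float64(0.0866), np.float64(0.0864), np.float64(0.0865), np.float64(0.0854)]
```

Request:
drive_tool --plan ".8 0 0 .001 0; .8 0 0 .002 0; .8 0 0 .0023 0; .8 0 0 .0023 0; .3 0 0 .0023 0; .3 0 0 .0023 0; .3 0 0 .0023 0; .3 0 0 .0023 0; .3 0 0 .0023 0; .3 0 0 .0023 0"

```text
time: 12.43
eef_pos: [0.5155, -0.3331, 0.0502]
eef_rot: [180.0, -0.0, -23.6]
force: [-0.2, 0.3, 0.0]
opening: 0.0658
gripper_force: 0.0
```

Request:
drive_tool --plan ".3 0 0 -.01 0; .3 0 0 -.03 0; .3 0 0 -.06 0; .3 0 0 -.09 0; .3 0 0 -.12 0; .3 -.03 0 -.13 0; .3 -.065 0 -.13 0; .3 -.1 0 -.13 0; .3 -.1 0 -.13 0; .3 -.1 0 -.13 0"

```text
time: 13.27
eef_pos: [0.4229, -0.2926, 0.1811]
eef_rot: [180.0, -0.1, -23.6]
force: [0.2, -0.9, 0.5]
opening: 0.066
gripper_force: 0.0
```

```bash
python3 - <<'E'
from h import *
for i in range(3): d=grab('wrist')
s=telemetry.read_state(); print(s['time'],s['eef_pos'].round(4),s['eef_rot'].round(2),s['opening'],s['joint_pos'].round(1))
cv2.imwrite('pics/w5.png',cv2.resize(d['img'][30:310,200:450],None,fx=2.1,fy=2.1,interpolation=cv2.INTER_CUBIC))
E
```

```text
13.4167 [ 0.4249 -0.2938  0.181 ] [ 1.7997e+02 -1.1000e-01 -2.3550e+01] 0.0660396400616126 [-41.    1.   85.5   0.   93.4  72.6]
```

View pics/w5.png

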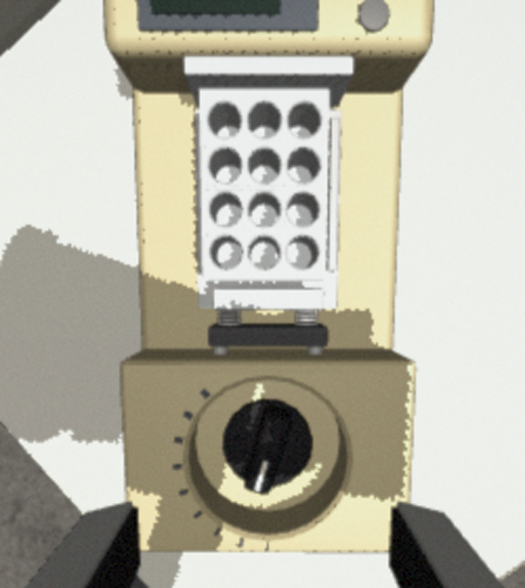

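The block sits in the seat between plate and wall, with corner holes at crop (225,119), (304,119), (303,251), (227,251). The knob disc is centred at about (267,443), with its white line running (261,488) to (268,462).

```bash
python3 - <<'E'
from h import *
d=load('wrist'); C=lambda p,z:px(d,200+p[0]/2.1-.26,30+p[1]/2.1-.26,z)
ang=lambda v:np.degrees(np.arctan2(v[1],v[0])).round(1)
h=[C(p,.084)[:2] for p in [(225,119),(304,119),(303,251),(227,251)]]
y=np.radians(-23.6); R=np.array([[np.cos(y),np.sin(y)],[-np.sin(y),np.cos(y)]]); o=np.array([.5151,-.3331])
print('block in heater',(R@(np.mean(h,0)-o)).round(4),ang(h[0]-h[3]),ang(h[1]-h[2]), 'top z',[C(p,None)[2].round(4) for p in [(245,140),(245,230),(285,140),(285,230)]])
dk=[C(p,.082)[:2] for p in [(122,362),(414,362)]]; print('deck mid',(R@(np.mean(dk,0)-o)).round(4),ang(dk[0]-dk[1])-90)
rim=C((269,455),.082);disc=C((267,443),.054);print('rim',rim.round(4),(R@(rim[:2]-o)).round(4),'disc',disc.round(4))
print('white',ang(C((261,488),.072)-C((268,462),.072)),ang(C((261,488),.072)-C((267,443),.072)))
# bar by height 0.068..0.076
u,v=np.meshgrid(np.arange(295,360),np.arange(205,280)); 
P=np.array([px(d,a,b) for a,b in zip(u.ravel(),v.ravel())]); k=(np.abs(P[:,2]-.072)<.004)
k&=np.hypot(*(P[:,:2]-rim[:2]).T)<.021
Q=P[k][:,:2]; m=Q.mean(0); w,V=np.linalg.eigh(np.cov((Q-m).T)); print('bar',k.sum(),m.round(4),ang(V[:,1]),np.sqrt(w*12))
E
```

```text
block in heater [ 0.0006 -0.0001] -23.4 -23.4 top z [np.float64(0.0842), np.float64(0.0843), np.float64(0.0839), np.float64(0.084)]
deck mid [-0.0635 -0.0014] -23.599999999999994
rim [ 0.4224 -0.2946  0.082 ] [-0.1004 -0.0018] disc [ 0.4215 -0.2934  0.054 ]
white 141.8 149.0
bar 543 [ 0.4215 -0.2935] 139.7 [0.01179088 0.03492767]
```

Request:
drive_tool --plan ".76 0 0 0 -1.2; .76 0 0 0 -1.2; .76 0 0 0 -1.2; .76 0 0 0 -1.2; .76 0 0 0 -1.2; .76 0 0 0 -1.2; .76 0 0 0 -1.2; .76 0 0 0 -1.2; .76 0 0 0 -1.2; .76 0 0 0 -1.2"

```text
time: 14.25
eef_pos: [0.4252, -0.2939, 0.1803]
eef_rot: [180.0, -0.0, 45.5]
force: [0.6, 0.2, -0.0]
opening: 0.0226
gripper_force: 0.0
```

Request:
drive_tool --plan ".76 0 0 0 -1.2; .76 0 0 0 -1.2; .76 0 0 0 -1.2; .76 0 0 0 -1.2; .76 0 0 0 -1.2; .76 0 0 0 -1.2; .76 0 0 0 -1.2; .76 0 0 0 -1.2; .76 0 0 0 -1.2; .76 0 0 0 -1.2"

```text
time: 15.08
eef_pos: [0.4252, -0.2939, 0.1802]
eef_rot: [180.0, 0.0, 114.3]
force: [0.6, 0.6, -0.6]
opening: 0.0224
gripper_force: 0.0
```

Request:
drive_tool --plan ".76 0 0 .03 -.45; .76 0 0 .05 -.45; .76 0 0 .06 -.45; .76 0 0 .06 -.45; .76 0 0 .06 -.45; .76 0 0 .06 -.45; .76 0 0 .06 -.45; .76 0 0 .06 -.45"

```text
time: 15.75
eef_pos: [0.4246, -0.2936, 0.1209]
eef_rot: [-180.0, 0.1, 139.7]
force: [-0.5, -0.1, 0.1]
opening: 0.0228
gripper_force: 0.0
```

```bash
python3 - <<'E'
from h import *
for i in range(3): d=grab('wrist')
s=telemetry.read_state(); p=s['eef_pos'];yw=s['eef_rot'][2]; print(s['time'],p.round(4),s['eef_rot'].round(2),s['opening'],s['joint_pos'].round(1))
y=np.radians(yw); print('tool shift',np.array([[np.cos(y),np.sin(y)],[np.sin(y),-np.cos(y)]])@(np.array([.421,-.2934])-p[:2]),'spin',-np.radians(139.7-yw))
E
```

```text
15.9 [ 0.4242 -0.2934  0.1207] [-1.800e+02  6.000e-02  1.397e+02] 0.022736198831795774 [-41.    2.5  90.9  -0.   86.6 -90.7]
tool shift [ 0.00237692 -0.00207979] spin 8.561791234806471e-05
```

Request:
drive_tool --plan ".76 .0024 -.0021 .02 0; .76 .0024 -.0021 .036 0; .76 .0024 -.0021 .05 0; .76 .0024 -.0021 .058 0; .76 .0024 -.0021 .0625 0; .76 .0024 -.0021 .0625 0; .76 .0024 -.0021 .0625 0" --force 50

```text
time: 16.48
eef_pos: [0.421, -0.2935, 0.0582]
eef_rot: [-180.0, 0.1, 139.7]
force: [-0.5, 0.5, 0.5]
opening: 0.0226
gripper_force: 0.0
```

Request:
drive_tool --plan "1 0 0 0 0; 1 0 0 0 0; 1 0 0 0 0; 1 0 0 0 0; 1 0 0 0 0; 1 0 0 0 0"

```text
time: 16.98
eef_pos: [0.4212, -0.2939, 0.0588]
eef_rot: [-180.0, 0.1, 139.7]
force: [-1.1, -0.1, 4.3]
opening: 0.0112
gripper_force: 50.0
```

Request:
drive_tool --plan "1 0 0 0 .11; 1 0 0 0 .22; 1 0 0 0 .33; 1 0 0 0 .44; 1 0 0 0 .55; 1 0 0 0 .66; 1 0 0 0 .77; 1 0 0 0 .88; 1 0 0 0 .99; 1 0 0 0 1.1"

```text
time: 17.82
eef_pos: [0.4204, -0.2941, 0.0588]
eef_rot: [180.0, 0.1, 76.4]
force: [-2.3, -1.4, 5.9]
opening: 0.0115
gripper_force: 50.0
```

```bash
python3 - <<'E'
from h import *
s=telemetry.read_state(); print(s['eef_pos'],s['eef_rot'],s['force'],s['torque'],s['joint_pos'],s['opening'])
E
```

```text
[ 0.42036479 -0.29414798  0.05876366] [1.79993209e+02 1.35051108e-01 7.64128279e+01] [-2.27351259 -1.39718796  5.86368553] [-0.2521542   0.50237038  0.16087841] [-41.23579798   4.69456836  95.87822688  -0.1185165   79.35854117
 -27.62681812] 0.011501714037730747
```

Request:
drive_tool --plan "1 0 0 0 .1; 1 0 0 0 .2; 1 0 0 0 .3; 1 0 0 0 .4; 1 0 0 0 .5; 1 0 0 0 .6; 1 0 0 0 .7; 1 0 0 0 .8; 1 0 0 0 .88; 1 0 0 0 .92"

```text
time: 18.65
eef_pos: [0.4198, -0.2937, 0.0588]
eef_rot: [180.0, 0.1, 23.8]
force: [-3.7, -0.3, 6.5]
opening: 0.0117
gripper_force: 50.0
```

```bash
python3 - <<'E'
from h import *
s=telemetry.read_state(); print(s['eef_rot'],s['force'],s['torque'],s['opening'])
E
```

```text
[1.79968259e+02 1.21502986e-01 2.38229264e+01] [-3.67579926 -0.31425004  6.49741683] [-0.09761253  0.77832201  0.15492331] 0.011711654830292757
```

Request:
drive_tool --plan "1 0 0 0 .03; 1 0 0 0 .06; 1 0 0 0 .09; 1 0 0 0 .12; 1 0 0 0 .12"

```text
time: 19.07
eef_pos: [0.4198, -0.2936, 0.0587]
eef_rot: [180.0, 0.1, 17.1]
force: [-4.4, 0.2, 6.6]
opening: 0.0114
gripper_force: 50.3
```

```bash
python3 - <<'E'
from h import *
s=telemetry.read_state(); print(s['eef_rot'],s['force'],s['torque'],s['opening'])
E
```

```text
[1.79960996e+02 1.26817518e-01 1.71415085e+01] [-4.37958013  0.19277454  6.57488682] [-0.0441875   0.81232822  0.4877624 ] 0.011354897506183298
```

Request:
drive_tool --plan ".76 0 0 0 0; .76 0 0 0 0; .76 0 0 0 0; .76 0 0 0 0; .76 0 0 0 0; .76 0 0 -.02 0; .76 0 0 -.045 0; .76 0 0 -.075 0; .76 0 0 -.1 0; .76 0 0 -.12 0"

```text
time: 19.9
eef_pos: [0.4211, -0.2934, 0.1799]
eef_rot: [179.9, -0.1, 17.1]
force: [0.4, -0.3, 1.0]
opening: 0.0226
gripper_force: 0.0
```

Request:
drive_tool --plan ".76 0 0 0 .1; .76 0 0 0 .22; .76 0 0 0 .34; .76 0 0 0 .46; .76 0 0 0 .58; .76 0 0 0 .7; .76 0 0 0 .7; .76 0 0 0 .7"

```text
time: 20.57
eef_pos: [0.4207, -0.293, 0.1774]
eef_rot: [-180.0, 0.0, -22.8]
force: [0.7, 0.1, 0.4]
opening: 0.0226
gripper_force: 0.0
```

```bash
python3 - <<'E'
from h import *
for i in range(3): d=grab('wrist')
s=telemetry.read_state(); print(s['time'],s['eef_pos'].round(4),s['eef_rot'].round(2),s['force'])
def region(c,z,tz,r):
    u,v=np.meshgrid(np.arange(250,400),np.arange(60,300)); P=np.array([px(d,a,b) for a,b in zip(u.ravel(),v.ravel())])
    k=(np.abs(P[:,2]-z)<tz)&(np.hypot(*(P[:,:2]-np.array(c)).T)<r); return P[k]
Q=region((.421,-.2935),.072,.004,.021)[:,:2]; m=Q.mean(0); w,V=np.linalg.eigh(np.cov((Q-m).T)); a=V[:,1]
an=np.degrees(np.arctan2(a[1],a[0]))%180; print('bar',len(Q),m.round(4),an,np.sqrt(w*12),'knob',np.radians(156.4-an))
B=region((.518,-.334),.084,.002,.045); y=np.radians(-23.6); R=np.array([[np.cos(y),np.sin(y)],[-np.sin(y),np.cos(y)]])
H=(B[:,:2]-[.5151,-.3331])@R.T; k=abs(H[:,1])<.02; x=np.sort(H[k,0]); print('block/plate x',np.histogram(x,np.arange(-.046,.05,.004)),np.median(B[:,2]))
E
```

```text
20.7167 [ 0.4206 -0.2931  0.1776] [-1.800e+02  1.000e-02 -2.288e+01] [ 0.04020043  0.5600782  -0.03637755]
bar 561 [ 0.4214 -0.2934] 18.944236026995043 [0.01176627 0.0349784 ] knob 2.3990556571731387
block/plate x (array([  0,   0, 121, 273, 290, 221,  67,  61, 250, 194,  59,  83, 278,
       172,  54, 127, 313, 122,  52, 205, 207,   0,   0]), array([-0.046, -0.042, -0.038, -0.034, -0.03 , -0.026, -0.022, -0.018,
       -0.014, -0.01 , -0.006, -0.002,  0.002,  0.006,  0.01 ,  0.014,
        0.018,  0.022,  0.026,  0.03 ,  0.034,  0.038,  0.042,  0.046])) 0.08391963860342971
```

```bash
python3 -c "
from plant import manip; print(manip.close_job())"
```

```text
the job is handed in; nothing more can be done
None
```

The small-hole block is in the heater seat, let go and pushed home against the heated wall. The knob measures about 2.40 rad, which is its stop. I handed the job in at about 21 s and got no verdict back. The large-hole block, beaker, vial and dropper bottle were not disturbed as far as I know, though I took no last picture of them.

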